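# Find the rocking cover on the signal box and press it home

## Robot

A 7-joint arm with a two-finger parallel gripper is mounted at the origin on the work surface. World frame = base frame: x ahead of the robot, y to its left, z up, the work surface at z = 0. Lengths are in mm, angles in rad, forces in N, time in s.
With the tool pointing down it reaches from about 400 to 875 mm from the base axis. Payload 4.4 kg.
Tool frame: the origin (TCP) lies midway between the tips of the shut fingers; the grasp point (between the pads) lies 19 mm behind it; x points along the fingers, y is the direction in which the jaws open and shut, and the axes are right-handed (so a half turn about x gives the same grasp; the last joint's range is limited). The gripper opens to 85 mm and grips with 20 to 120 N. Pads are 22 mm wide; open, the fingers measure 114 mm over their backs; the gripper's body (76 mm by 85 mm) begins 54 mm behind the grasp point. The pads swing forward as they close: fully open they stand 13 mm farther back than shut.
Start: joints at [1.039, 0.628, 0.038, 1.517, -0.027, 0.996, -0.02], TCP at [291.968, -580.752, 231.313] pointing down, gripper open.
Joint ranges: [-3.06, 3.06], [-0.37, 2.12], [-1.25, 1.32], [0.18, 2.47], [-1.1, 4.24], [0.23, 1.98], [-2.94, 2.94]. Speed limits (rad/s): [2.57, 2.57, 3.14, 3.14, 3.14, 3.14, 3.14].

## Interface

Orientations are given as [roll, pitch, yaw] about the fixed x, y, z axes, in that order (R = Rz(yaw) Ry(pitch) Rx(roll)).
In Python, from cell import ctrl gives the robot as it stands.
- The arm moves only by the tool arm_command, never from a script. Its argument "series" is a list of rows, each a list of 7 numbers: the opening, from 0 (shut) to 1 (fully open), then the shift along the world's x, y, z in cm, then the turn, a rotation vector about the world's x, y, z in degrees. In form: [[claw, x, y, z, rx, ry, rz], ...]. A call has 1 to 20 rows; each row shifts and turns the commanded pose from where the row before left it; what a row does not reach is not made up. A row lasts 1/12 s, in which the tool goes at most 41.7 mm and 7.16 degrees, less where a joint would pass 70% of its speed; a pose out of reach is approached as far as the arm can. A call with a gripper value outside its range is refused whole. The fingers move at their own pace and stop on an object; the grip force is fixed at half the most. Time passes only in rows, so rows that do not move let the fingers close. It gives the time, the measured TCP pose, the force and the opening at its end, in the units of the state.
- ctrl.read_state(): the state, without advancing time (a new reading comes with each control period).
- ctrl.get_image(name): name is "scene" or "top" or "wrist"; returns the picture (420x560x3 uint8, blue, green, red); there is no depth.
- ctrl.calibration(name): a dict with "fovy" (degrees; the focal length in pixels is half the picture's height over the tangent of half this angle, whatever the lens; pixels are square), "cx", "cy" (the principal point, pixels), "cam_to_world" (4x4, takes a point from camera to world coordinates); the wrist camera has in their place "T_tool_cam" (4x4, takes a point from camera to tool coordinates, whose origin is the TCP and whose axes are the tool frame's). Camera axes: x right, y up, looking along -z (the intrinsics and any distortion apply to the point x, -y, -z); pixel columns grow to the right and rows downward; lengths in mm; the calibration is good to about 2 mm. The wrist camera is an equidistant fisheye: a pixel r from the principal point sees the ray r / f radians off the axis. A picture is of the moment at which its call begins: read the wrist's pose just before it. calibration takes no time and is no camera call.
- ctrl.finish_job(): hands the job in, once; it reports no verdict.
Trained networks look in the newest picture that a camera, given by its name, has taken for a name from the list of things; names that differ only in an ending like _2 or _b are one class to them, and where a whole thing is asked for, a point or a joint stands for the part that bears it (a point fixed in the world has none). Each returns a list of dicts, best first, with "conf" (0 to 1); they miss things now and then, are a little off and sometimes report something else, mostly with a low value. They report only what shows in the picture. A call takes as long as a camera call.
- ctrl.spot_in(label, camera): "centre" ([x, y, z] in mm, in world coordinates, good to about 4 mm: the middle of the surface that is visible of it).
The state is a dict: "clock": time; "qpos": joint angles; "qd": joint speeds; "tau": joint torques, N m; "eef_pos": TCP position; "tool_rot": TCP orientation; "force": force on the tool from outside, world axes, zero at the start; "torque": the same for the moment, N m; "width": finger opening in mm.
Only numpy, scipy, OpenCV 4.12 (cv2) and the standard library are available. Lean on these libraries where they do the work, as an engineer would, in place of code of your own. Each camera call takes 0.05 s, during which the arm holds its last target.

## Task

One of the four identical grey covers on top of the cream signal box is not clipped in and rocks. Press lightly on the ends (near or far) of one cover after another to find the one that rocks, then push that one down firmly in its middle until it is fully home and level; the sound covers may only be pressed lightly, or their gaskets are spoilt. Use the fingertips only: pick nothing up, pull no cover up, and leave the red emergency stop and the other things lying about alone.

Things in the scene. Friction and masses are not known exactly. Their poses are not given: they have to be found in the camera images.
- console: the fixed cream signal box, 190 (its x) x 360 (its y) x 60 mm high, standing on the table, turned up to 0.3 rad; origin at the centre of its underside; its x axis points away from the robot, z up. Its top, 60 mm up, carries a row of four covered openings along its y axis, and behind them a yellow-based red emergency stop, the specimen and the adapter
- opening_1 (a point): centre of the rightmost covered opening, on the box's top face (60 mm above the table; axes as the box's; the openings are 75 mm apart along y). Like the other three it has a black frame 66 (x) x 54 (y) mm, 4 mm high, and in it a grey cover, 56 (x) x 44 (y) x 8 mm, whose top lies 7 to 12 mm above this point
- opening_2 (a point): the same for the second opening from the right. The covers stand at different heights because of packings of different thickness, so height does not tell the loose one. Which opening has the loose cover changes every time
- opening_3 (a point): the same for the third opening from the right. A sound cover yields evenly on a rubber gasket, 1 mm per 5 N wherever it is pressed, and comes back
- opening_4 (a point): the same for the leftmost opening. The loose cover rocks about its middle, near end against far end (along x): 1 to 3 N on an end, 15 to 22 mm from its middle, tips that end down 2 to 4 mm, and it levels itself when released
- rock (a joint): how far the loose cover is tipped at the moment, rad: 0 level, positive with its far end (+x) down, negative with its near end down; up to about 0.16 either way while unseated. It does not say which opening it is in
- seat (a joint): how far down the loose cover's middle has been pushed, m: 0 to 0.0006 at the start, 0.004 fully home, negative if it is pulled up. It stays where it is left. About 15 N in the middle pushes it down (more off the middle; at an end it only tips); once home it stops rocking
- gasket_1 (a joint): how far one of the three sound covers is pressed into its gasket at the moment, m: 0 free, 0.001 per 5 N; beyond 0.003 (15 N) the gasket is spoilt. The number has nothing to do with the number of its opening
- gasket_2 (a joint): how far one of the three sound covers is pressed into its gasket at the moment, m: 0 free, 0.001 per 5 N; beyond 0.003 (15 N) the gasket is spoilt. The number has nothing to do with the number of its opening
- gasket_3 (a joint): how far one of the three sound covers is pressed into its gasket at the moment, m: 0 free, 0.001 per 5 N; beyond 0.003 (15 N) the gasket is spoilt. The number has nothing to do with the number of its opening
- estop (a joint): the red emergency stop mushroom, 28 mm across, on the box's top at the back left corner, 60 mm in x and 150 mm in y from the box's centre, its top 22 mm above the box; 0 out, 0.006 m pressed
- specimen: a flat aluminium dog-bone tensile specimen, 120 x 24 x 5 mm, long along its y axis, loose on top of the signal box behind the covers; origin at the centre of its underside
- adapter: a small round brass threaded adapter, 28 mm across and 32 mm high, standing loose on top of the signal box behind the covers; origin at the centre of its underside
- caliper: a steel caliper with a black slider, about 200 mm long along its x axis and 12 mm high, lying on the table to the left of the box; origin under its beam's middle
- mug: a blue mug, 76 mm across and 90 mm high, on the table to the right of the box; origin at the centre of its underside
- driver: an orange-handled screwdriver lying along its x axis on the table to the right of the box; origin under its middle
- oil: a white bottle with a red cap, 44 mm across and 100 mm high, on the table to the left of the box; origin at the centre of its underside
- grip_insert: a dark steel round grip insert, 44 mm across and 45 mm high, on the table to the left of the box; origin at the centre of its underside

How it is judged:
By the outcome, as a careful person would: the job done as asked, in the order asked, and still so for the second after the job is handed in, with the robot touching nothing.
It also fails if it takes over 48 s, if anything falls off the work surface, if the arm or the gripper's body presses on something with over 40 N, if the wrist force passes 120 N, or if a joint passes its speed limit or range.

## Working session

There is one attempt and no reset: what is moved stays moved. The work goes in short steps, Python scripts to look and compute and a tool call to move; the robot and the scene stay as the last step left them, time stands still between calls to the robot, and variables do not carry over. Pictures are saved under pics/ and viewed, and the job is handed in when it is done.

Besides the shell and the picture viewer there is one more tool, called after "Call:" as a command line: name --pt "numbers of a row" for each row, then --argument value for the rest. arm_command: Moves the arm, as the interface text tells. Its arguments: {"type":"object","properties":{"series":{"type":"array"}},"required":["series"]}

```bash
ls; mkdir -p pics; python3 - <<'E'
from cell import ctrl
import cv2
s=ctrl.read_state();print({k:s[k] for k in('clock','eef_pos','tool_rot','force','width')})
for n in('scene','top'):
    cv2.imwrite(f'pics/{n}0.png',ctrl.get_image(n))
    c=ctrl.calibration(n);print(n,c)
for l in('console','opening_1','seat','estop','adapter','specimen'):
    print(l,[(d['conf'],d['centre']) for d in ctrl.spot_in(l,'top')])
print(ctrl.calibration('wrist'))
E
```

```text
pics
{'clock': 0.0, 'eef_pos': array([ 291.67963742, -580.18159901,  230.38387835]), 'tool_rot': array([-1.54951554,  1.5688845 ,  2.05788584]), 'force': array([-0.42374975, -0.41458312,  0.94308251]), 'width': 85.2978683096407}
scene {'fovy': 55.75889621682312, 'cx': 285.39843284840856, 'cy': 217.35342146502853, 'cam_to_world': array([[ 5.18274939e-01, -6.37104166e-01,  5.70516756e-01,
         1.06560719e+03],
       [ 8.55060435e-01,  3.73383178e-01, -3.59800854e-01,
        -2.58855984e+02],
       [ 1.62092635e-02,  6.74302071e-01,  7.38277709e-01,
         6.85977863e+02],
       [ 0.00000000e+00,  0.00000000e+00,  0.00000000e+00,
         1.00000000e+00]])}
top {'fovy': 42.3095784118451, 'cx': 279.8083548266466, 'cy': 211.59443808227314, 'cam_to_world': array([[-6.39826761e-03,  9.97966754e-01, -6.34146689e-02,
         5.01363997e+02],
       [-9.99977297e-01, -6.51941164e-03, -1.70360769e-03,
         2.79985027e+01],
       [-2.11357017e-03,  6.34023290e-02,  9.97985810e-01,
         1.40440025e+03],
       [ 0.00000000e+00,  0.00000000e+00,  0.00000000e+00,
         1.00000000e+00]])}
console [(0.55, [579.5, -63.1, 59.4])]
opening_1 [(0.67, [582.6, -65.4, 56.3]), (0.23, [456.1, 220.4, 41.9])]
seat [(0.62, [539.9, -109.7, 70.3])]
estop [(0.57, [603.6, 87.6, 86.7])]
adapter [(0.63, [613.5, -27.0, 78.0])]
specimen [(0.57, [621.0, -156.8, 65.4])]
{'fovy': 65.70646984690485, 'cx': 282.09605278883527, 'cy': 214.44795552674555, 'T_tool_cam': array([[ 1.93886586e-04,  3.22893668e-01, -9.46435228e-01,
        -1.42553344e+02],
       [ 9.99999503e-01, -9.88162077e-04, -1.32269789e-04,
         5.21630610e-01],
       [-9.77940478e-04, -9.46434732e-01, -3.22893699e-01,
        -8.33357236e+01],
       [ 0.00000000e+00,  0.00000000e+00,  0.00000000e+00,
         1.00000000e+00]])}
```

View pics/top0.png

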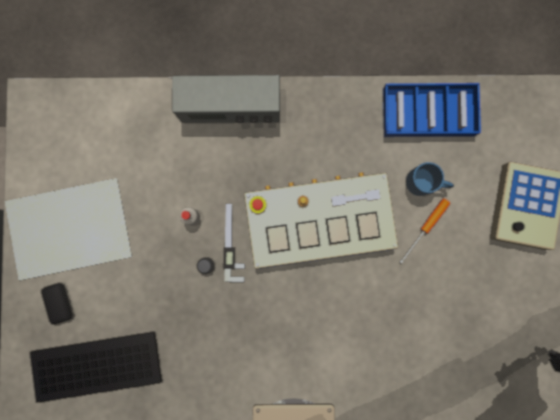

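View pics/scene0.png

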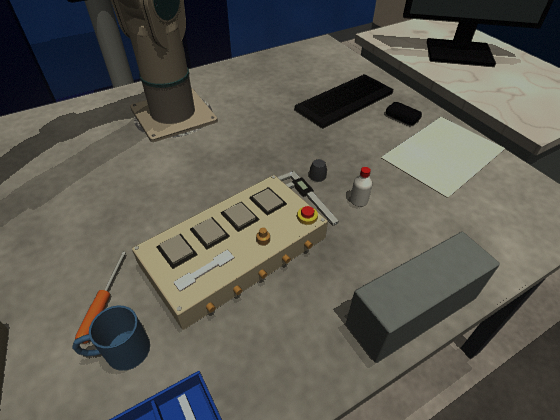

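The top view shows the box at about (320,221) with its covers at (277,238), (308,234), (338,230) and (368,226). The e-stop is at (258,204), the adapter at (303,200) and the specimen at (355,198). I'll locate the covers precisely from the frames.

```bash
cat > h.py <<'E'
import numpy as np,cv2
from cell import ctrl
def ray(n,px):
    c=ctrl.calibration(n);f=210/np.tan(np.radians(c['fovy']/2))
    M=c['cam_to_world'];d=np.array([(px[0]-c['cx'])/f,-(px[1]-c['cy'])/f,-1]);return M[:3,3],M[:3,:3]@d
def onz(n,px,z):
    o,d=ray(n,px);return o+d*(z-o[2])/d[2]
def proj(n,P):
    c=ctrl.calibration(n);f=210/np.tan(np.radians(c['fovy']/2))
    M=c['cam_to_world'];p=M[:3,:3].T@(np.array(P)-M[:3,3]);return np.array([c['cx']+f*p[0]/-p[2],c['cy']-f*p[1]/-p[2]])
E
python3 - <<'E'
from h import *
im=cv2.imread('pics/top0.png')
g=cv2.cvtColor(im,cv2.COLOR_BGR2GRAY)
m=(g<90).astype(np.uint8); 
for t in (70,90,110):
  m=(g<t).astype(np.uint8)
  cs,_=cv2.findContours(m,cv2.RETR_EXTERNAL,cv2.CHAIN_APPROX_NONE)
  for c in cs:
    x,y,w,h=cv2.boundingRect(c)
    if 250<x<390 and 200<y<260 and w>15 and h>15:
        r=cv2.minAreaRect(c);p=onz('top',r[0],64);print(t,np.round(r[0],1),np.round(r[1],1),round(r[2],1),p.round(1))
im2=cv2.imread('pics/scene0.png')
cv2.imwrite('pics/c0.png',cv2.resize(im[160:280,230:410],None,fx=4,fy=4,interpolation=cv2.INTER_CUBIC))
cv2.imwrite('pics/s0.png',cv2.resize(im2[170:330,120:340],None,fx=3.6,fy=3.6,interpolation=cv2.INTER_CUBIC))
E
```

```text
90 [337.2 259.4] [  4.6 111.2] 82.0 [ 467.8 -110.2   64. ]
110 [324.2 261.5] [  6.4 139.7] 81.9 [462.9 -78.2  64. ]
110 [307.2 234.1] [25.5 20.4] 80.5 [530.6 -36.9  64. ]
110 [337.2 230.1] [25.5 20.4] 80.5 [ 539.9 -111.1   64. ]
110 [367.2 225.7] [26.  20.5] 81.3 [ 550.1 -185.4   64. ]
```

View pics/c0.png

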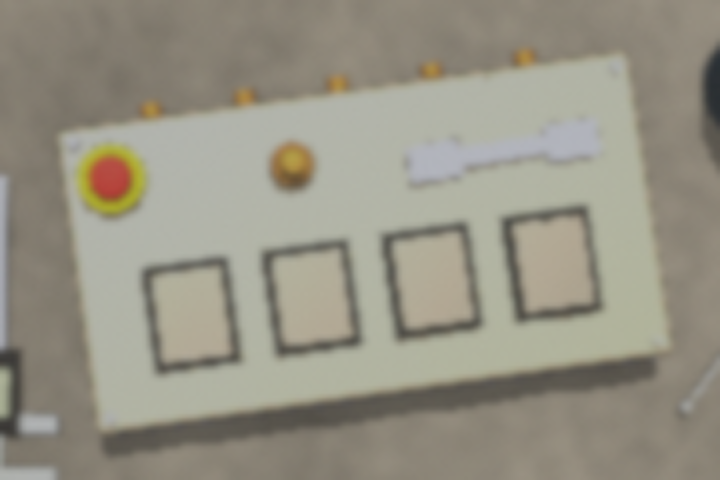

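View pics/s0.png

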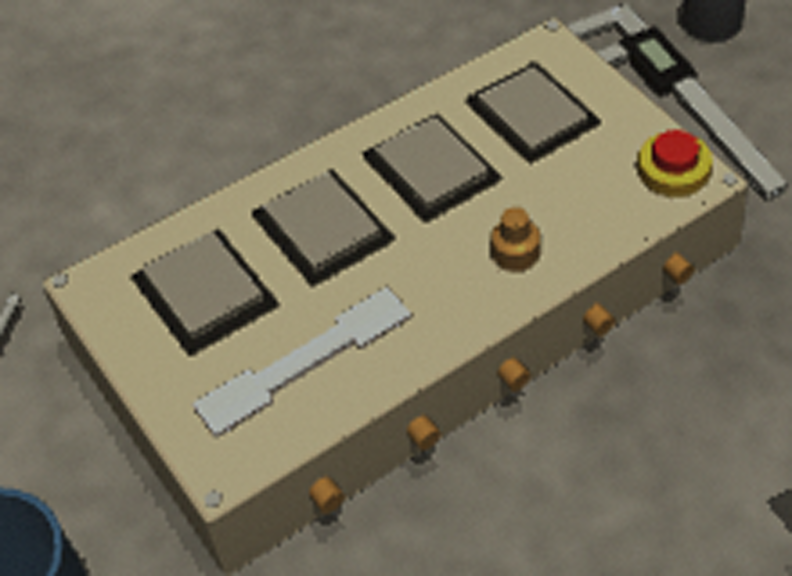

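```bash
python3 - <<'E'
from h import *
from scipy.spatial.transform import Rotation as Ro
s=ctrl.read_state();R=Ro.from_euler('xyz',s['tool_rot']).as_matrix();print(R.round(3))
cv2.imwrite('pics/w0.png',ctrl.get_image('wrist'))
for c in [(550.1,-185.4),(540.2,-111.1),(530.6,-36.9),(520.8,37.5)]:
    print(np.round((proj('scene',[*c,69])-[120,170])*3.6+1.3))
E
```

```text
[[-0.     0.449 -0.893]
 [ 0.    -0.893 -0.449]
 [-1.    -0.    -0.   ]]
[202. 283.]
[321. 218.]
[431. 159.]
[533. 103.]
```

View pics/w0.png

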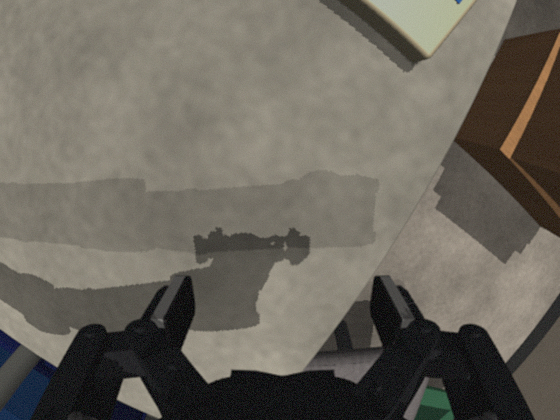

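Call:
arm_command --pt "0 1.94 3.03 0 0 0 -6.4" --pt "0 1.94 3.03 0 0 0 -6.4" --pt "0 1.94 3.03 0 0 0 -6.4" --pt "0 1.94 3.03 0 0.78 -5.95 0" --pt "0 1.94 3.03 0 0.78 -5.95 0" --pt "0 1.94 3.03 0 0 0 0" --pt "0 1.94 3.03 0 0 0 0" --pt "0 1.94 3.03 0 0 0 0" --pt "0 1.94 3.03 0 0 0 0" --pt "0 1.94 3.03 0 0 0 0" --pt "0 1.94 3.03 0 0 0 0" --pt "0 1.94 3.03 0 0 0 0" --pt "0 1.87 3.03 0 0 0 0" --pt "0 0 0 -3.5 0 0 0" --pt "0 0 0 -3.5 0 0 0" --pt "0 0 0 -3.5 0 0 0" --pt "0 0 0 -2.0 0 0 0" --pt "0 0 0 0 0 0 0" --pt "0 0 0 0 0 0 0" --pt "0 0 0 0 0 0 0"

```text
clock: 2.12
eef_pos: [544.5, -187.5, 107.7]
tool_rot: [3.135, 1.359, 0.124]
force: [0.9, -0.2, -1.5]
width: -0.0
```

```bash
python3 - <<'E'
from h import *
from scipy.spatial.transform import Rotation as Ro
s=ctrl.read_state();R=Ro.from_euler('xyz',s['tool_rot']).as_matrix();print(R.round(3),s['clock'],s['eef_pos'],s['force'],s['width'])
im=ctrl.get_image('scene');cv2.imwrite('pics/s1.png',im)
cv2.imwrite('pics/w1.png',ctrl.get_image('wrist'))
E
```

```text
[[ 0.208  0.13  -0.969]
 [ 0.026 -0.992 -0.127]
 [-0.978  0.001 -0.21 ]] 2.1167 [ 544.54075464 -187.45431357  107.6974451 ] [ 0.92713761 -0.21390095 -1.4699695 ] -0.0448005269188241
```

View pics/s1.png

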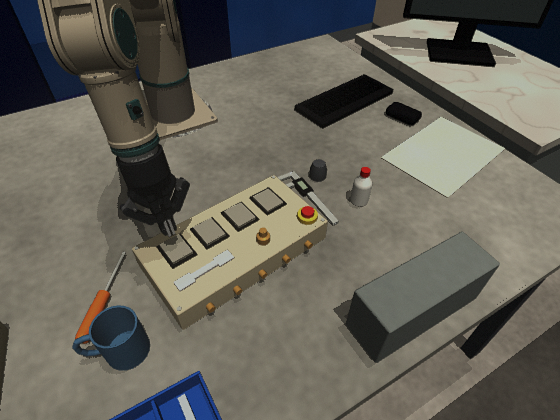

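View pics/w1.png

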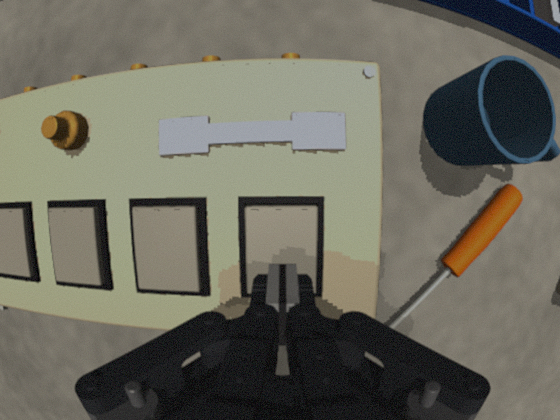

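Call:
arm_command --pt "0 0 0 -2.0 0 0 0" --pt "0 0 0 -0.7 0 0 0" --pt "0 0 0 0 0 0 0" --pt "0 0 0 0 0 0 0"

```text
clock: 2.55
eef_pos: [543.6, -186.9, 79.8]
tool_rot: [3.141, 1.361, 0.13]
force: [0.5, 0.2, 0.1]
width: -0.4
```

Call:
arm_command --pt "0 0 0 -0.1 0 0 0" --pt "0 0 0 -0.1 0 0 0" --pt "0 0 0 0 0 0 0"

```text
clock: 2.8
eef_pos: [543.8, -186.9, 77.8]
tool_rot: [3.139, 1.361, 0.129]
force: [-0.1, 0.2, 0.1]
width: -0.2
```

Call:
arm_command --pt "0 0 0 -0.1 0 0 0" --pt "0 0 0 -0.1 0 0 0" --pt "0 0 0 0 0 0 0"

```text
clock: 3.05
eef_pos: [543.4, -186.8, 75.2]
tool_rot: [-3.142, 1.361, 0.131]
force: [-0.1, -0.1, -0.4]
width: -0.6
```

Call:
arm_command --pt "0 0 0 -0.1 0 0 0" --pt "0 0 0 0 0 0 0"

```text
clock: 3.22
eef_pos: [543.4, -186.8, 74.1]
tool_rot: [-3.141, 1.362, 0.131]
force: [-0.6, 0.4, 0.4]
width: -0.1
```

Call:
arm_command --pt "0 0 0 -0.1 0 0 0" --pt "0 0 0 0 0 0 0"

```text
clock: 3.38
eef_pos: [543.5, -186.9, 73.3]
tool_rot: [3.141, 1.361, 0.13]
force: [0.2, -0.3, 2.6]
width: -0.3
```

Call:
arm_command --pt "0 0 0 -0.05 0 0 0" --pt "0 0 0 0 0 0 0"

```text
clock: 3.55
eef_pos: [543.5, -186.9, 73.0]
tool_rot: [3.141, 1.361, 0.13]
force: [-1.4, -1.0, 2.5]
width: 0.2
```

Call:
arm_command --pt "0 0 0 -0.05 0 0 0" --pt "0 0 0 0 0 0 0"

```text
clock: 3.72
eef_pos: [543.5, -186.9, 72.5]
tool_rot: [3.141, 1.361, 0.13]
force: [-1.8, 0.0, 5.5]
width: -0.2
```

Call:
arm_command --pt "0 0 0 -0.05 0 0 0" --pt "0 0 0 0 0 0 0"

```text
clock: 3.88
eef_pos: [543.5, -186.9, 72.2]
tool_rot: [3.141, 1.361, 0.13]
force: [-2.1, 0.7, 6.4]
width: 0.2
```

Cover 1 yields evenly at about 5 N/mm, so it is sound. Next is cover 2.

Call:
arm_command --pt "0 0 0 1.0 0 0 0" --pt "0 0 0 0.6 0 0 0" --pt "0 -0.49 3.72 0 0 0 0" --pt "0 -0.49 3.72 0 0 0 0" --pt "0 0 0 0 0 0 0" --pt "0 0 0 -0.8 0 0 0" --pt "0 0 0 -0.2 0 0 0" --pt "0 0 0 0 0 0 0" --pt "0 0 0 0 0 0 0"

```text
clock: 4.63
eef_pos: [535.3, -125.0, 77.6]
tool_rot: [-3.135, 1.363, 0.138]
force: [0.4, -0.5, 0.4]
width: 0.4
```

Call:
arm_command --pt "0 0 0 -0.1 0 0 0" --pt "0 0 0 -0.1 0 0 0" --pt "0 0 0 0 0 0 0"

```text
clock: 4.88
eef_pos: [535.1, -125.2, 75.4]
tool_rot: [-3.133, 1.363, 0.14]
force: [-1.0, 0.5, 0.5]
width: -0.3
```

Call:
arm_command --pt "0 0 0 -0.1 0 0 0" --pt "0 0 0 0 0 0 0"

```text
clock: 5.05
eef_pos: [535.0, -125.1, 74.3]
tool_rot: [-3.133, 1.363, 0.14]
force: [-0.4, -0.2, -0.1]
width: -0.1
```

Call:
arm_command --pt "0 0 0 -0.1 0 0 0" --pt "0 0 0 0 0 0 0"

```text
clock: 5.22
eef_pos: [535.0, -124.9, 73.2]
tool_rot: [-3.133, 1.363, 0.14]
force: [0.1, 0.2, -0.4]
width: -0.1
```

Call:
arm_command --pt "0 0 0 0.3 0 0 0" --pt "0 -0.16 1.25 0 0 0 0" --pt "0 0 0 0 0 0 0" --pt "0 0 0 -0.3 0 0 0" --pt "0 0 0 0 0 0 0" --pt "0 0 0 0 0 0 0"

```text
clock: 5.72
eef_pos: [533.5, -112.7, 73.4]
tool_rot: [-3.135, 1.363, 0.138]
force: [-0.7, 0.1, 0.1]
width: 0.3
```

Call:
arm_command --pt "0 0 0 -0.1 0 0 0" --pt "0 0 0 0 0 0 0"

```text
clock: 5.88
eef_pos: [533.5, -112.7, 72.3]
tool_rot: [-3.134, 1.363, 0.139]
force: [-0.1, -1.0, -0.9]
width: -0.1
```

Call:
arm_command --pt "0 0 0 -0.1 0 0 0" --pt "0 0 0 0 0 0 0"

```text
clock: 6.05
eef_pos: [533.5, -112.6, 71.3]
tool_rot: [-3.134, 1.363, 0.139]
force: [0.0, 0.4, 0.1]
width: 0.1
```

Call:
arm_command --pt "0 0 0 -0.07 0 0 0" --pt "0 0 0 0 0 0 0" --pt "0 0 0 0 0 0 0"

```text
clock: 6.3
eef_pos: [533.5, -112.6, 70.6]
tool_rot: [-3.134, 1.363, 0.138]
force: [-1.6, -0.5, -0.1]
width: 0.1
```

Call:
arm_command --pt "0 0 0 -0.07 0 0 0" --pt "0 0 0 0 0 0 0" --pt "0 0 0 0 0 0 0"

```text
clock: 6.55
eef_pos: [533.5, -112.6, 70.2]
tool_rot: [-3.134, 1.363, 0.138]
force: [-1.1, -1.1, 3.3]
width: 0.1
```

Call:
arm_command --pt "0 0 0 -0.07 0 0 0" --pt "0 0 0 0 0 0 0" --pt "0 0 0 0 0 0 0"

```text
clock: 6.8
eef_pos: [533.5, -112.6, 70.0]
tool_rot: [-3.133, 1.362, 0.139]
force: [-3.0, -0.9, 10.3]
width: 0.2
```

Call:
arm_command --pt "0 0 0 0 0 0 0" --pt "0 0 0 0 0 0 0"

```text
clock: 6.97
eef_pos: [533.5, -112.6, 70.0]
tool_rot: [-3.134, 1.362, 0.139]
force: [-3.3, 0.1, 10.4]
width: -0.1
```

```bash
python3 - <<'E'
from h import *
s=ctrl.read_state();print(s['clock'],s['eef_pos'],s['force'],s['torque'])
im=ctrl.get_image('wrist');cv2.imwrite('pics/w2.png',im)
im=ctrl.get_image('scene');cv2.imwrite('pics/s2.png',cv2.resize(im[130:290,90:310],None,fx=3.6,fy=3.6,interpolation=cv2.INTER_CUBIC))
E
```

```text
6.9667 [ 533.53672136 -112.60498393   69.98925761] [-3.26755308  0.05047294 10.40014296] [0.07319685 0.5696486  0.07976885]
```

View pics/w2.png

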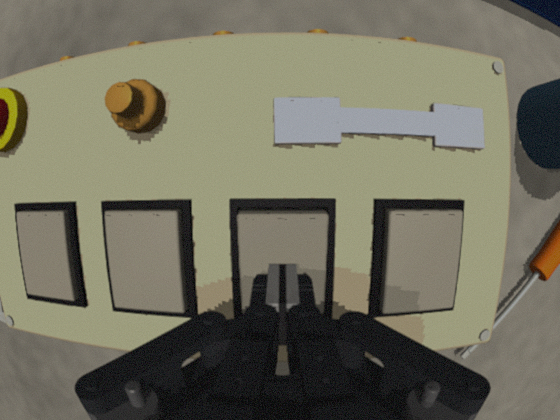

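View pics/s2.png

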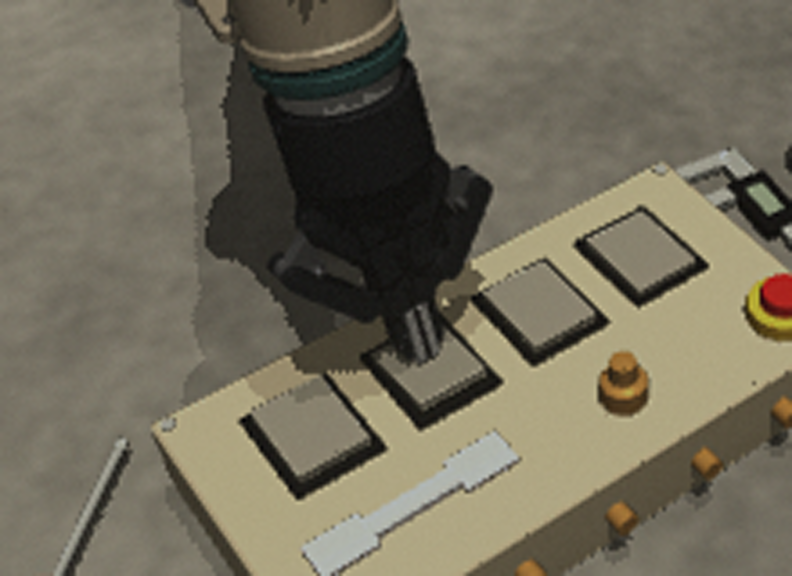

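```bash
python3 - <<'E'
from h import *
a=cv2.imread('pics/scene0.png');b=ctrl.get_image('scene');cv2.imwrite('pics/sraw2.png',b)
k=lambda i:cv2.resize(i[205:270,180:290],None,fx=7,fy=7,interpolation=cv2.INTER_NEAREST)
d=cv2.absdiff(a,b)*3
v=np.vstack([k(a),k(b)]);cv2.imwrite('pics/cmp.png',cv2.resize(v,None,fx=.65,fy=.65,interpolation=cv2.INTER_AREA))
cv2.imwrite('pics/d.png',k(d))
E
```

```text
(no output)
```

View pics/cmp.png

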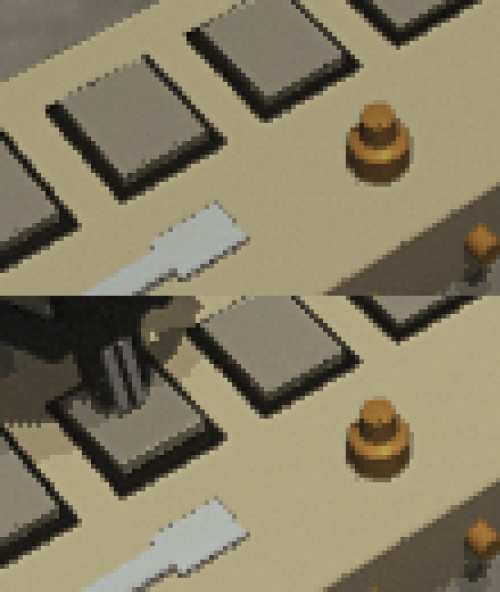

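View pics/d.png

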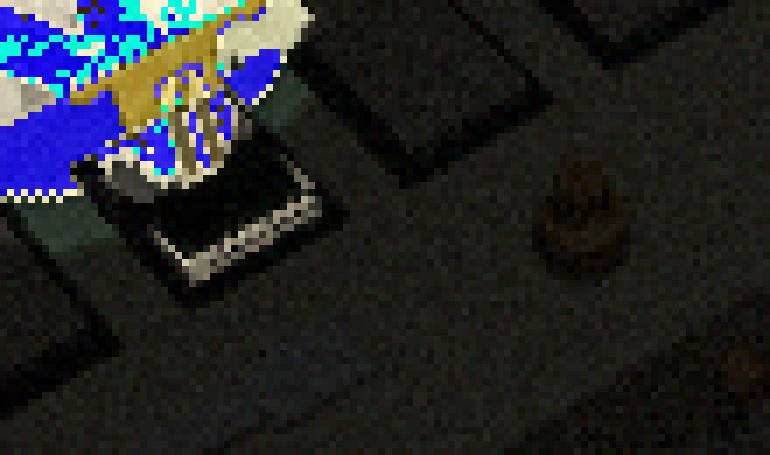

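Pressing the near end raised cover 2's far edge by about 2 px (about 3 mm) at under 1 N, then it hit a hard stop. So cover 2 rocks and is the loose one. I'll lift, straighten the tool and centre it on the cover.

Call:
arm_command --pt "0 0 0 0.8 0 0 0" --pt "0 0 0 0.8 0 0 0" --pt "0 0.67 0.15 0 -0.78 5.95 0" --pt "0 0 0 0 -0.78 5.95 0" --pt "0 0 0 0 0 0 0" --pt "0 0 0 0 0 0 0" --pt "0 0 0 0 0 0 0"

```text
clock: 7.7
eef_pos: [538.7, -110.0, 83.3]
tool_rot: [-2.815, 1.55, 0.458]
force: [0.1, -0.7, -1.2]
width: -0.1
```

```bash
python3 - <<'E'
from h import *
from scipy.spatial.transform import Rotation as Ro
s=ctrl.read_state();R=Ro.from_euler('xyz',s['tool_rot']).as_matrix();print(R.round(3),s['clock'],s['eef_pos'],s['force'])
a=cv2.imread('pics/scene0.png');b=ctrl.get_image('scene');cv2.imwrite('pics/sraw3.png',b)
k=lambda i:cv2.resize(i[205:270,180:290],None,fx=7,fy=7,interpolation=cv2.INTER_NEAREST)
cv2.imwrite('pics/d3.png',cv2.resize(np.vstack([k(b),k(cv2.absdiff(a,b)*3)]),None,fx=.65,fy=.65,interpolation=cv2.INTER_AREA))
E
```

```text
[[ 0.019  0.131 -0.991]
 [ 0.009 -0.991 -0.131]
 [-1.    -0.007 -0.02 ]] 7.7 [ 538.69448928 -109.9984512    83.3131044 ] [ 0.05124383 -0.69148974 -1.24574063]
```

View pics/d3.png

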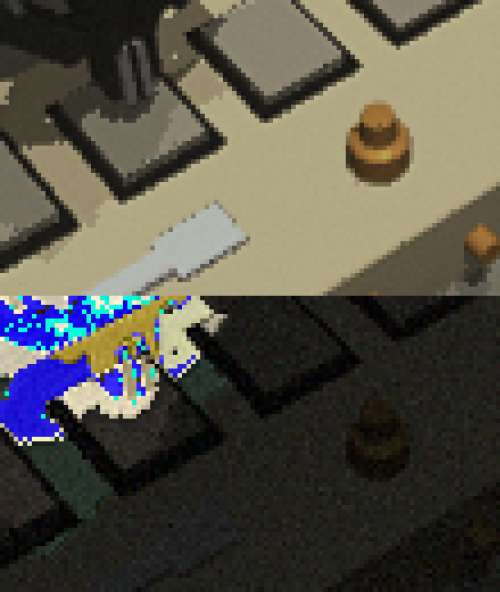

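On release the cover levelled itself: the far-edge difference is gone. That confirms the rocking, so I'll press it in the middle.

Call:
arm_command --pt "0 0.12 -0.1 -0.5 -0.15 1.0 0" --pt "0 0 0 -0.4 0 0 0" --pt "0 0 0 0 0 0 0" --pt "0 0 0 0 0 0 0"

```text
clock: 8.08
eef_pos: [540.4, -111.8, 74.7]
tool_rot: [-1.822, 1.564, 1.45]
force: [0.3, 0.4, -0.8]
width: 0.0
```

Call:
arm_command --pt "0 0 0 -0.1 0 0 0" --pt "0 0 0 -0.1 0 0 0" --pt "0 0 0 -0.1 0 0 0" --pt "0 0 0 0 0 0 0" --pt "0 0 0 0 0 0 0"

```text
clock: 8.5
eef_pos: [540.9, -111.5, 72.0]
tool_rot: [-1.922, 1.565, 1.351]
force: [0.1, 0.7, -0.1]
width: 0.1
```

Call:
arm_command --pt "0 0 0 -0.1 0 0 0" --pt "0 0 0 0 0 0 0" --pt "0 0 0 0 0 0 0"

```text
clock: 8.75
eef_pos: [540.9, -111.5, 71.0]
tool_rot: [-1.911, 1.565, 1.362]
force: [0.1, 0.3, -0.1]
width: 0.4
```

Call:
arm_command --pt "0 0 0 -0.1 0 0 0" --pt "0 0 0 0 0 0 0" --pt "0 0 0 0 0 0 0"

```text
clock: 9.0
eef_pos: [541.1, -111.5, 70.6]
tool_rot: [-1.981, 1.564, 1.292]
force: [-1.4, -0.2, 5.6]
width: -0.1
```

Call:
arm_command --pt "0 0 0 -0.1 0 0 0" --pt "0 0 0 0 0 0 0" --pt "0 0 0 0 0 0 0"

```text
clock: 9.25
eef_pos: [541.1, -111.5, 70.1]
tool_rot: [-2.014, 1.564, 1.258]
force: [-2.9, 2.0, 10.0]
width: -0.1
```

Call:
arm_command --pt "0 0 0 -0.1 0 0 0" --pt "0 0 0 0 0 0 0" --pt "0 0 0 0 0 0 0"

```text
clock: 9.5
eef_pos: [541.1, -111.6, 69.4]
tool_rot: [-2.036, 1.564, 1.236]
force: [-2.5, 0.5, 12.0]
width: -0.0
```

Call:
arm_command --pt "0 0 0 -0.1 0 0 0" --pt "0 0 0 0 0 0 0" --pt "0 0 0 0 0 0 0"

```text
clock: 9.75
eef_pos: [541.1, -111.5, 68.4]
tool_rot: [-2.028, 1.564, 1.244]
force: [-2.7, 1.2, 13.0]
width: -0.2
```

Call:
arm_command --pt "0 0 0 -0.1 0 0 0" --pt "0 0 0 0 0 0 0" --pt "0 0 0 0 0 0 0"

```text
clock: 10.0
eef_pos: [541.1, -111.6, 67.5]
tool_rot: [-2.04, 1.564, 1.233]
force: [-3.3, 1.4, 12.8]
width: -0.1
```

Call:
arm_command --pt "0 0 0 -0.1 0 0 0" --pt "0 0 0 0 0 0 0" --pt "0 0 0 0 0 0 0"

```text
clock: 10.25
eef_pos: [541.1, -111.6, 67.0]
tool_rot: [-2.052, 1.563, 1.221]
force: [-3.4, 2.3, 18.4]
width: -0.0
```

Call:
arm_command --pt "0 0 0 -0.1 0 0 0" --pt "0 0 0 0 0 0 0" --pt "0 0 0 0 0 0 0"

```text
clock: 10.5
eef_pos: [541.1, -111.6, 66.9]
tool_rot: [-2.089, 1.562, 1.184]
force: [-5.6, 3.1, 26.6]
width: 0.1
```

Call:
arm_command --pt "0 0 0 -0.08 0 0 0" --pt "0 0 0 0 0 0 0" --pt "0 0 0 0 0 0 0"

```text
clock: 10.75
eef_pos: [541.1, -111.6, 66.9]
tool_rot: [-2.111, 1.562, 1.161]
force: [-7.0, 3.6, 33.7]
width: -0.3
```

Call:
arm_command --pt "0 0 0 0.8 0 0 0" --pt "0 0 0 0.8 0 0 0" --pt "0 -0.76 -0.05 0 0.78 -5.95 0" --pt "0 0 0 0 0.78 -5.95 0" --pt "0 0 0 0 0 0 0" --pt "0 0 0 0 0 0 0" --pt "0 0 0 0 0 0 0"

```text
clock: 11.33
eef_pos: [535.2, -112.5, 79.1]
tool_rot: [-3.108, 1.368, 0.165]
force: [0.0, -0.9, 0.8]
width: 0.0
```

```bash
python3 - <<'E'
from h import *
s=ctrl.read_state();print(s['clock'],s['eef_pos'],s['force'])
a=cv2.imread('pics/scene0.png');b=ctrl.get_image('scene');cv2.imwrite('pics/sraw4.png',b)
k=lambda i:cv2.resize(i[205:270,180:290],None,fx=7,fy=7,interpolation=cv2.INTER_NEAREST)
cv2.imwrite('pics/d4.png',cv2.resize(np.vstack([k(b),k(cv2.absdiff(a,b)*3)]),None,fx=.65,fy=.65,interpolation=cv2.INTER_AREA))
E
```

```text
11.3333 [ 535.17752495 -112.54185536   79.09239353] [ 0.01578853 -0.91671277  0.79441992]
```

View pics/d4.png

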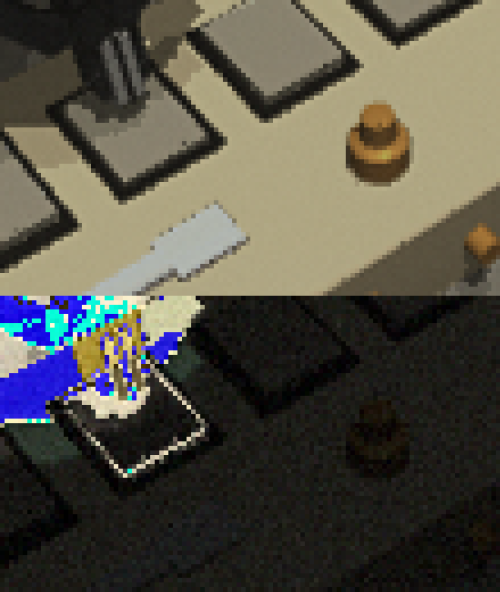

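The cover is now lower and level all round. I'll check it with a light press on the near end.

Call:
arm_command --pt "0 0 0 -0.5 0 0 0" --pt "0 0 0 -0.25 0 0 0" --pt "0 0 0 0 0 0 0" --pt "0 0 0 0 0 0 0"

```text
clock: 11.72
eef_pos: [534.2, -110.8, 70.6]
tool_rot: [-3.105, 1.369, 0.17]
force: [0.3, 0.7, -0.8]
width: 0.1
```

Call:
arm_command --pt "0 0 0 -0.1 0 0 0" --pt "0 0 0 0 0 0 0" --pt "0 0 0 0 0 0 0"

```text
clock: 11.97
eef_pos: [534.1, -111.4, 70.2]
tool_rot: [-3.104, 1.368, 0.169]
force: [0.4, -0.9, 0.2]
width: 0.1
```

Call:
arm_command --pt "0 0 0 -0.06 0 0 0" --pt "0 0 0 0 0 0 0" --pt "0 0 0 0 0 0 0"

```text
clock: 12.22
eef_pos: [534.0, -111.5, 69.6]
tool_rot: [-3.104, 1.368, 0.17]
force: [1.2, 0.1, 0.8]
width: 0.1
```

Call:
arm_command --pt "0 0 0 -0.06 0 0 0" --pt "0 0 0 0 0 0 0" --pt "0 0 0 0 0 0 0"

```text
clock: 12.47
eef_pos: [534.0, -111.5, 69.0]
tool_rot: [-3.103, 1.368, 0.17]
force: [0.5, 0.9, -0.4]
width: 0.2
```

Call:
arm_command --pt "0 0 0 -0.04 0 0 0" --pt "0 0 0 0 0 0 0" --pt "0 0 0 0 0 0 0"

```text
clock: 12.72
eef_pos: [534.1, -111.5, 68.7]
tool_rot: [-3.104, 1.368, 0.169]
force: [0.4, -0.7, 2.2]
width: -0.1
```

Call:
arm_command --pt "0 0 0 -0.06 0 0 0" --pt "0 0 0 0 0 0 0" --pt "0 0 0 0 0 0 0"

```text
clock: 12.97
eef_pos: [534.1, -111.5, 68.5]
tool_rot: [-3.104, 1.367, 0.17]
force: [-1.8, 0.2, 6.1]
width: -0.1
```

```bash
python3 - <<'E'
from h import *
s=ctrl.read_state();print(s['clock'],s['eef_pos'],s['force'])
a=cv2.imread('pics/sraw4.png');b=ctrl.get_image('scene')
k=lambda i:cv2.resize(i[205:270,180:290],None,fx=7,fy=7,interpolation=cv2.INTER_NEAREST)
cv2.imwrite('pics/d5.png',cv2.resize(np.vstack([k(b),k(cv2.absdiff(a,b)*3)]),None,fx=.65,fy=.65,interpolation=cv2.INTER_AREA))
E
```

```text
12.9667 [ 534.10349892 -111.54117481   68.46331734] [-1.79893361  0.21995099  6.09234776]
```

View pics/d5.png

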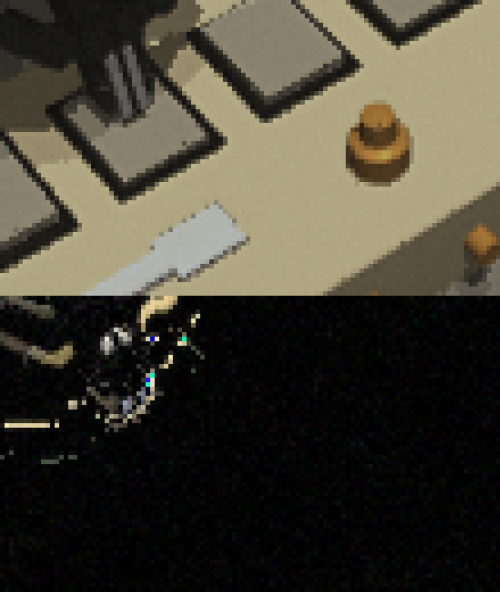

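The cover no longer rocks: the contact is stiff and the far edge did not move at 6 N. I'll withdraw straight up and hand the job in.

Call:
arm_command --pt "0 0 0 0.8 0 0 0" --pt "0 0 0 2 0 0 0" --pt "0 0 0 3 0 0 0" --pt "0 0 0 3 0 0 0" --pt "0 0 0 3 0 0 0" --pt "0 0 0 0 0 0 0" --pt "0 0 0 0 0 0 0" --pt "0 0 0 0 0 0 0"

```text
clock: 13.68
eef_pos: [533.7, -110.8, 185.5]
tool_rot: [-3.1, 1.369, 0.174]
force: [-0.5, -0.6, -0.8]
width: -0.2
```

```bash
python3 - <<'E'
from h import *
s=ctrl.read_state();print(s['clock'],s['eef_pos'],s['force'])
b=ctrl.get_image('scene');cv2.imwrite('pics/s6.png',cv2.resize(b[130:290,90:310],None,fx=3.6,fy=3.6))
E
```

```text
13.6833 [ 533.66263938 -110.76373753  185.51044954] [-0.53243286 -0.60662895 -0.80587762]
```

View pics/s6.png

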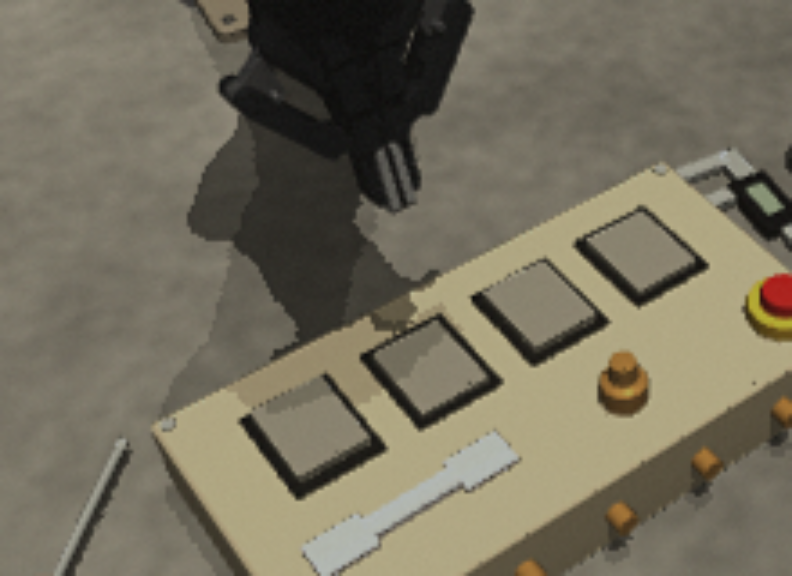

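The picture shows cover 2 at about (430,370), level and low in its frame, with everything else in place.

```bash
python3 -c "
from cell import ctrl
print(ctrl.finish_job())"
```

```text
the job is handed in; nothing more can be done
None
```

The loose cover was in opening 2, second from the right. I pushed it fully home and handed the job in at about 14 s.

- **Finding it:** Cover 1 yielded evenly on a light press, about 5 N/mm up to 6.4 N, so it is sound. Cover 2's near end gave way with no clear force, then met a stop, and I pressed that to 10 N. The pictures showed its far end rising, and it levelled itself when released. I did not touch covers 3 and 4, because cover 2 had already shown itself to be the loose one.
- **Pushing it home:** I pressed cover 2 in its middle. It slid down about 3.8 mm at around 13 N and then met a hard stop, which I pressed to 34 N.
- **Last checks:** A light press of 6 N on its near end no longer made it rock. The final picture shows it level and low in its frame, and everything else in that view is undisturbed. I did not press its far end again. No check failed. The one oddity was that the force during the rocking stayed below the sensor noise of about 1 N, so I confirmed the rocking from the pictures instead.

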